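Scan the packing card and hold the spring clip open over it

TASK

Book in the parcel's packing card: squeeze the red trigger of the clamped hand scanner right in against its grip and let it spring back. Then take the yellow spring clip off the bin's wall by squeezing its handles, and finish holding it wide open astride the middle of the card's top edge, square to the card, one jaw on each side with the edge well inside the mouth and the clip not touching the card, so that I can slip the delivery papers in. Keep holding it there (do not let go), never let it knock or bite the card, and leave the tin, the jar and the pink carton where they are.

Things in the scene. Friction and masses are not known exactly. Their poses are not given: they have to be found in the camera images.
- scanner: grey pistol-shaped hand scanner lying on its side in a low bench clamp, fixed. Origin on the table, z up; its grip lies along x and points to -x (124 mm long, 34 mm deep in y, 28 mm thick in z, mid-line 70 mm above the table), its nose points about to +y at the card. The head and its clamp are on the +x side of the grip and reach 102 mm above the table
- squeeze (a point): the place to squeeze the scanner: 70 mm above the table, half-way between the back of the grip (flat, 23 mm to -y of this point in the scanner's frame) and the front of the resting trigger (23 mm to +y). Axes as scanner; the trigger is squeezed along y. Head and clamp begin 37 mm to +x of here
- trigger (a joint): red scanner trigger, hinged at its end next to the head (36 mm to +x of squeeze), 18 mm high: 0 at rest, 0.24 rad fully in. Sprung: about 4 N at squeeze holds it fully in, and the grip with trigger is then about 38 mm deep there (46 mm at rest)
- card_stand: dark steel slotted stand, 130 x 60 x 24 mm, fixed; it carries the packing card upright. Origin on the table under its centre, x along the card, y across it, z up
- card_edge (a point): middle of the top edge of the white packing card with a pink band (105 mm wide, 3 mm thick, top edge 158 mm above the table). x along the edge, y across the card's thickness, z up
- bin: teal open bin of chocolate bars, 200 (x) x 280 (y) x 90 mm high, walls 4 mm, fixed. Origin on the table under its centre. Its near wall (-x side) carries the clip
- clip: yellow spring clip of the clothes-peg kind with red jaw pads, 90 mm long, 26 mm wide, 50 g, jaws down, handles up, biting the bin's near wall with its coil resting on the rim. This body is one of its two levers, with the pin. Origin on the pin, x along the pin, y across the jaws, z from the jaws to the handles; while the clip bites the wall z is vertical. When the clip is spread this lever turns about x by about half of the opening
- clip_pin (a point): centre of the clip's pin and coil (coil radius 7.5 mm); at the start 7.5 mm above the bin's rim. Turns with clip
- clip_handles (a point): middle between the two handles, 40 mm above the pin. Handles reach from 12 to 46 mm above the pin (50 mm when squeezed parallel), splayed: about 50 mm over their outer faces at the tips while biting the wall, 26 mm and parallel when fully squeezed. Squeeze them together along the clip's y near the tips. Axes as clip
- clip_lever (a joint): opening angle between the clip's levers: 0 when biting the 4 mm bin wall, -0.10 shut on nothing, 0.50 rad fully spread (stop; mouth then about 24 mm). Squeezing the handles opens it; sprung shut: 5 N at the handle tips at 0, 10 N at 0.50
- jaw_a (a point): lower inner tip of one jaw pad, mid-width, 40 mm from the pin; on the lever of clip
- jaw_b (a point): lower inner tip of the other jaw pad, mid-width, 40 mm from the pin; 4 mm from jaw_a while the clip bites the wall
- tin: blue food tin, 74 mm across, 85 mm high, loose; origin under its centre
- jar: jar with yellow lid, 68 mm across, 95 mm high, loose; origin under its centre
- carton: pink sweets carton lying flat, 75 x 150 x 32 mm, loose; origin under its centre
Not all that is in view belongs to the job. There is more than one size of the clip; the one meant has the size given above.

How it is judged:
By the outcome, as a careful person would: the job done as asked, in the order asked, and still so for the second after the job is handed in, while the arm keeps its last pose, push and grip.
It also fails if it takes over 51 s, if anything falls off the work surface, if the arm or the gripper's body presses on something with over 40 N, if the wrist force passes 120 N, or if a joint passes its speed limit or range.

ROBOT

A 6-joint arm with a two-finger parallel gripper is mounted at the origin on the work surface. World frame = base frame: x ahead of the robot, y to its left, z up, the work surface at z = 0. Lengths are in m, angles in degrees, forces in N, time in s.
With the tool pointing down it reaches from about 0.3 to 0.75 m from the base axis. Payload 8.5 kg.
Tool frame: the origin (TCP) lies at the very end of the fingers, on their centre line; the grasp point (between the pads) lies 19 mm behind it (grasp_offset is the distance from the TCP to the grasp point, in m); x points along the fingers, z is the direction in which the jaws open and shut, and the axes are right-handed (so a half turn about x gives the same grasp; the last joint's range is limited). The gripper opens to 85 mm and grips with 20 to 120 N. Pads are 22 mm wide; open, the fingers measure 114 mm over their backs; the gripper's body (76 mm by 85 mm) begins 54 mm behind the grasp point. The pads swing forward as they close: fully open they stand 13 mm farther back than shut.
Start: joints at [-81.377, 21.807, 74.336, -0, 83.858, -12.336], TCP at [0.197, -0.514, 0.231] pointing down, gripper open.
Joint ranges: [-178.18, 178.18], [-50.72, 133.34], [12.68, 142.11], [-81.47, 261.47], [9.98, 163.14], [-165.26, 165.26]. Speed limits (degrees/s): [136.94, 136.94, 180, 180, 180, 180].

INTERFACE

Orientations are given as a 3x3 rotation matrix whose columns are the frame's x, y, z axes.
In Python, from cell import state, capture, camera_model, close_job, grasp_offset gives the robot as it stands.
- The arm moves only by the tool apply_moves, never from a script. Its argument "commands" is a list of rows, each a list of 7 numbers: the shift along the tool's x, y, z in units of 40 mm (1.0 is 40 mm), then the turn, a rotation vector about the tool's x, y, z in rad, then the finger opening in mm, from 0 to 85.4. In form: [[x, y, z, wx, wy, wz, jaw], ...]. A call has 1 to 8 rows; each row shifts and turns the commanded pose from where the row before left it, along the tool's axes as they then stand; what a row does not reach is not made up. A row lasts 1/10 s, in which the tool goes at most 50 mm and 8.59 degrees, less where a joint would pass 70% of its speed; a pose out of reach is approached as far as the arm can. A call is refused whole if a number of a shift passes 1 or a number of a turn 0.15, either way. A call with a gripper value outside its range is refused whole. The fingers move at their own pace and stop on an object; "squeeze" is the grip in N (left out, the last holds). Time passes only in rows, so rows that do not move let the fingers close. It gives the time, the measured TCP pose, the force and the opening at its end, in the units of the state.
- state(): the state, without advancing time (a new reading comes with each control period).
- capture(name): name is "scene" or "top" or "wrist"; returns the picture (420x560x3 uint8, red, green, blue); there is no depth.
- camera_model(name): a dict with "mtx" (3x3 intrinsics, pixels), "R" (3x3) and "t" (3): a world point X has camera coordinates R X + t; the wrist camera has in their place "tool_from_camera" (4x4, takes a point from camera to tool coordinates, whose origin is the TCP and whose axes are the tool frame's). Camera axes: x right, y down, z forward; pixel columns grow to the right and rows downward; lengths in m; the calibration is good to about 2 mm. The wrist camera is an equidistant fisheye: a pixel r from the principal point sees the ray r / f radians off the axis. A picture is of the moment at which its call begins: read the wrist's pose just before it. camera_model takes no time and is no camera call.
- close_job(): hands the job in, once; it reports no verdict.
The state is a dict: "t": time; "joints": joint angles; "qvel": joint speeds; "effort": joint torques, N m; "position": TCP position; "tcp_rot": TCP orientation; "ft_force": force on the tool from outside, world axes, zero at the start; "torque": the same for the moment, N m; "grip_width": finger opening in m.
Only numpy, scipy, OpenCV 4.12 (cv2) and the standard library are available. Lean on these libraries where they do the work, as an engineer would, in place of code of your own. Each camera call takes 0.05 s, during which the arm holds its last target. There are 200 camera calls.

## Working session

There is one attempt and no reset: what is moved stays moved. The work goes in short steps, Python scripts to look and compute and a tool call to move; the robot and the scene stay as the last step left them, time stands still between calls to the robot, and variables do not carry over. Pictures are saved under pics/ and viewed, about 8 in all and at most 12, crops included, and the job is handed in when it is done.

Besides the shell and the picture viewer there is one more tool, called as a command line: name --pt "numbers of a row" for each row, then --argument value for the rest. apply_moves: Moves the arm, as the interface text tells. Its arguments: {"type":"object","properties":{"commands":{"type":"array","items":{"type":"array","items":{"type":"number"}}},"squeeze":{"type":"number"}},"required":["commands"]}

```bash
ls; mkdir -p pics
python3 - <<'E'
from cell import *
import cv2,numpy as np
print(state()); print(grasp_offset)
for n in("scene","top","wrist"):
    im=capture(n); cv2.imwrite(f"pics/{n}0.png",im[...,::-1]); print(n,camera_model(n))
a=cv2.imread("pics/scene0.png");b=cv2.imread("pics/top0.png")
E
```

```text
pics
{'t': 0.0, 'joints': array([-8.13779743e+01,  2.18434258e+01,  7.43826706e+01, -3.60729348e-04,
        8.38580209e+01, -1.23360735e+01]), 'qvel': array([-0.03048156,  0.00430533, -0.00976317, -0.00591516, -0.04898078,
       -0.01378262]), 'effort': array([ 7.75595508e-04, -4.48462486e+01, -2.31278765e+01, -7.39128473e-05,
        4.86427685e-03, -3.68621880e-07]), 'position': array([ 0.19667838, -0.51333803,  0.23070121]), 'tcp_rot': array([[-2.26283475e-04,  9.33842046e-01,  3.57685592e-01],
       [ 1.45059403e-03,  3.57685531e-01, -9.33840970e-01],
       [-9.99998922e-01,  3.07543806e-04, -1.43556403e-03]]), 'ft_force': array([-0.375736  , -0.49345234,  1.05550264]), 'torque': array([ 0.03403199, -0.02219588, -0.04263317]), 'grip_width': 0.08545508653247744}
0.0187
scene {'mtx': array([[446.06309328,   0.        , 279.08761585],
       [  0.        , 446.06309328, 205.77689864],
       [  0.        ,   0.        ,   1.        ]]), 'R': array([[-0.15807254,  0.9873691 , -0.01073917],
       [ 0.75543428,  0.11392297, -0.64524461],
       [-0.63587115, -0.1101082 , -0.763900
[... 258 characters left out ...]
987989, -0.01027295],
       [-0.98579353,  0.01316209, -0.16744512],
       [ 0.16756023,  0.00818377, -0.98582787]]), 't': array([0.15116829, 0.57598388, 0.97405594])}
wrist {'mtx': array([[325.1922621 ,   0.        , 280.45767226],
       [  0.        , 325.1922621 , 215.47670885],
       [  0.        ,   0.        ,   1.        ]]), 'tool_from_camera': array([[ 5.96742828e-04, -3.05392725e-01,  9.52226301e-01,
        -1.41760328e-01],
       [-1.64467382e-04, -9.52226487e-01, -3.05392682e-01,
         7.75415056e-02],
       [ 9.99999808e-01,  2.56307253e-05, -6.18461469e-04,
        -4.63224528e-04],
       [ 0.00000000e+00,  0.00000000e+00,  0.00000000e+00,
         1.00000000e+00]])}
```

View pics/scene0.png

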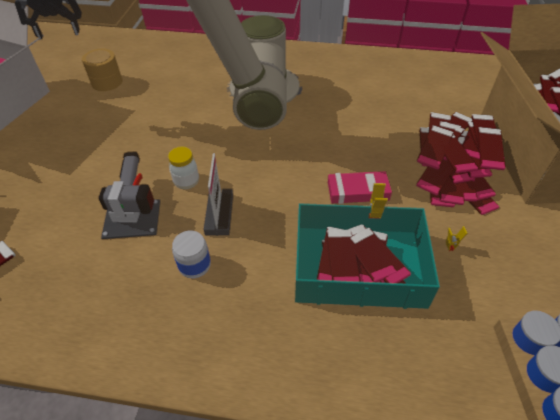

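View pics/top0.png

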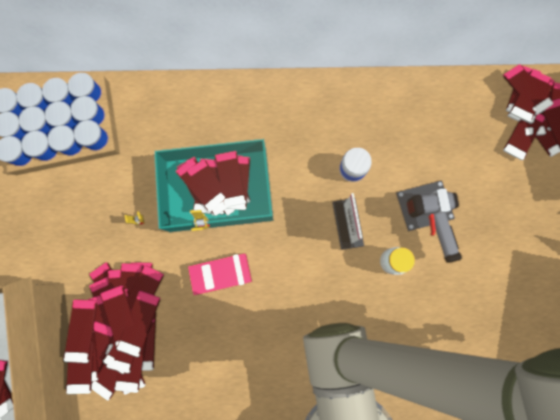

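Candidates for the clip: the clip on the bin's near wall (scene 377,202; top 200,218) and a small clip lying on the table (scene 455,238; top 135,218). I choose the one on the wall. Next I crop and measure.

```bash
cat > h.py <<'E'
from cell import *
import cv2,numpy as np
def ray(cam,uv,st=None):
    m=camera_model(cam);K=m["mtx"];u,v=uv
    if cam!="wrist":
        d=m["R"].T@np.linalg.inv(K)@[u,v,1];return -m["R"].T@m["t"],d/np.linalg.norm(d)
    a=np.array([u-K[0,2],v-K[1,2]]);r=np.hypot(*a);th=r/K[0,0]
    d=np.r_[a/max(r,1e-9)*np.sin(th),np.cos(th)];T=m["tool_from_camera"]
    R,p=st
    return p+R@T[:3,3],R@T[:3,:3]@d
def proj(cam,X,st=None):
    m=camera_model(cam);K=m["mtx"]
    if cam!="wrist":
        c=m["R"]@X+m["t"];return (K@c/c[2])[:2]
    T=m["tool_from_camera"];R,p=st
    c=T[:3,:3].T@(R.T@(np.asarray(X)-p)-T[:3,3]);th=np.arctan2(np.hypot(c[0],c[1]),c[2])
    return K[:2,2]+K[0,0]*th*c[:2]/np.hypot(c[0],c[1])
def plane(r,z): o,d=r; return o+d*(z-o[2])/d[2]
def tri(*rs):
    A=0;b=0
    for o,d in rs: P=np.eye(3)-np.outer(d,d);A=A+P;b=b+P@o
    X=np.linalg.solve(A,b);return X,[round(1000*np.linalg.norm((np.eye(3)-np.outer(d,d))@(X-o)),1) for o,d in rs]
def snap(name,cam="wrist"):
    s=state();im=capture(cam)[...,::-1].copy();cv2.imwrite(f"pics/{name}.png",im)
    np.savez(f"pics/{name}.npz",R=s["tcp_rot"],p=s["position"]);return im,(s["tcp_rot"],s["position"])
def load(name):
    z=np.load(f"pics/{name}.npz");return cv2.imread(f"pics/{name}.png"),(z["R"],z["p"])
E
python3 - <<'E'
from h import *
s=cv2.imread("pics/scene0.png");t=cv2.imread("pics/top0.png")
def crop(im,x,y,w,h): return cv2.resize(im[y:y+h,x:x+w],(400,300),interpolation=cv2.INTER_CUBIC)
m=np.vstack([np.hstack([crop(s,90,140,160,120),crop(s,320,160,160,120)]),np.hstack([crop(t,325,150,160,120),crop(t,120,170,160,120)])])
cv2.imwrite("pics/mos.png",m)
st=(state()["tcp_rot"],state()["position"])
for n,uv,z in[("grip butt",(454,256),.07),("head",(425,208),.08),("jar",(402,261),.095),("tin",(357,157),.085),("clip",(200,215),.097),("card",(355,222),.158),("carton",(220,273),.032)]:
    X=plane(ray("top",uv),z);print(n,X.round(3),proj("scene",X).round(0),proj("wrist",X,st).round(0))
E
```

```text
grip butt [ 0.451 -0.265  0.07 ] [130. 158.] [148. -94.]
head [ 0.57  -0.199  0.08 ] [137. 192.] [ 146. -167.]
jar [ 0.44  -0.13   0.095] [180. 153.] [ 46. -94.]
tin [ 0.702 -0.035  0.085] [187. 245.] [ 100. -210.]
clip [0.557 0.356 0.097] [377. 210.] [ -73. -109.]
card [ 0.527 -0.011  0.158] [215. 164.] [  -3. -154.]
carton [0.417 0.316 0.032] [358. 183.] [-73. -43.]
```

View pics/mos.png

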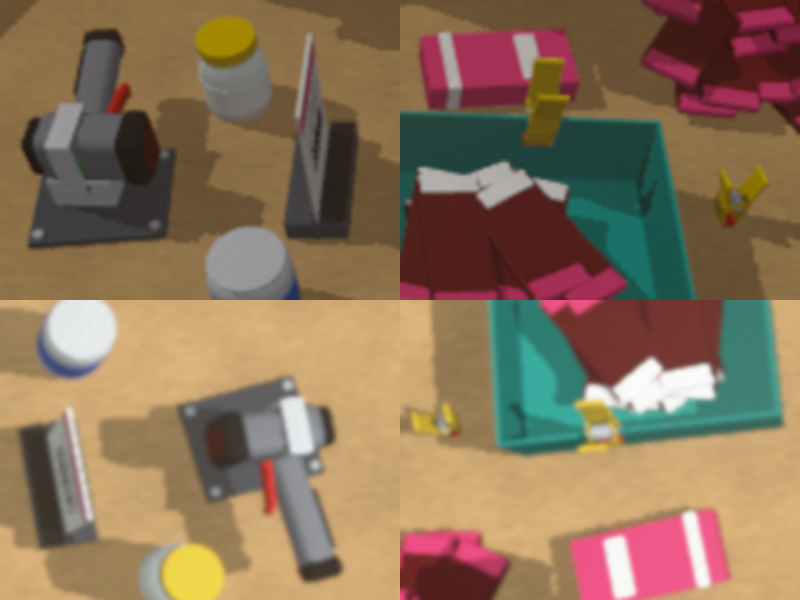

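View pics/wrist0.png

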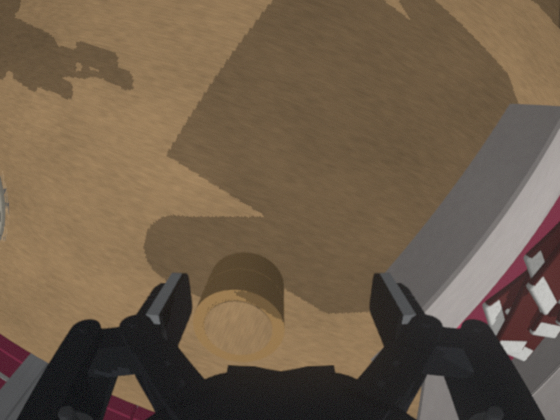

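The crops confirm the wall clip: it is large and stands jaws-down on the near wall, with the small clip lying on the table. The jar is beside the grip. I move over the scanner for a wrist view.

apply_moves --pt "0 1 -0.36 0 0 0 85" --pt "0 1 -0.36 0 0 0 85" --pt "0 1 -0.36 0 0 0 85" --pt "0 1 -0.36 0 0 0 85" --pt "0 1 -0.36 0 0 0 85" --pt "0 1 -0.36 0 0 0 85" --pt "0 1 -0.36 0 0 0 85" --pt "0 0.5 -0.2 0 0 0 85"

```text
t: 0.95
position: [0.4398, -0.3023, 0.2312]
tcp_rot: [[0.0, 0.933, 0.36], [0.001, 0.36, -0.933], [-1.0, 0.0, -0.001]]
ft_force: [-0.4, -0.7, -0.1]
grip_width: 0.0851
```

Run:
```python
from h import *
im,st=snap("w1");print(state()["t"],st[1],state()["qvel"].round(1))
```

```text
1.0 [ 0.43978601 -0.30234605  0.23115614] [-4.1 -0.5  1.  -0.8 -0.4 -4.9]
```

apply_moves --pt "0 1 -0.25 0 0 0 64" --pt "0 1 -0.25 0 0 0 64" --pt "0 0 0 0 0 0 64"

```text
t: 1.3
position: [0.5079, -0.255, 0.2308]
tcp_rot: [[0.0, 0.932, 0.361], [0.001, 0.361, -0.932], [-1.0, 0.001, -0.001]]
ft_force: [-0.6, 0.4, -0.6]
grip_width: 0.0639
```

Run:
```python
from h import *
im,st=snap("w2");print(state()["t"],st[1],state()["qvel"].round(1))
a=cv2.imread("pics/w1.png")
m=np.hstack([cv2.resize(a,(400,300)),cv2.resize(im,(400,300))]);cv2.imwrite("pics/w12.png",np.vstack([m,cv2.resize(im[60:300,:][:, 100:420],(800,600))[:300]]))
```

```text
1.35 [ 0.5078803  -0.25504045  0.23080204] [-3.  -0.9  1.5 -0.7 -0.2 -1.1]
```

View pics/w12.png

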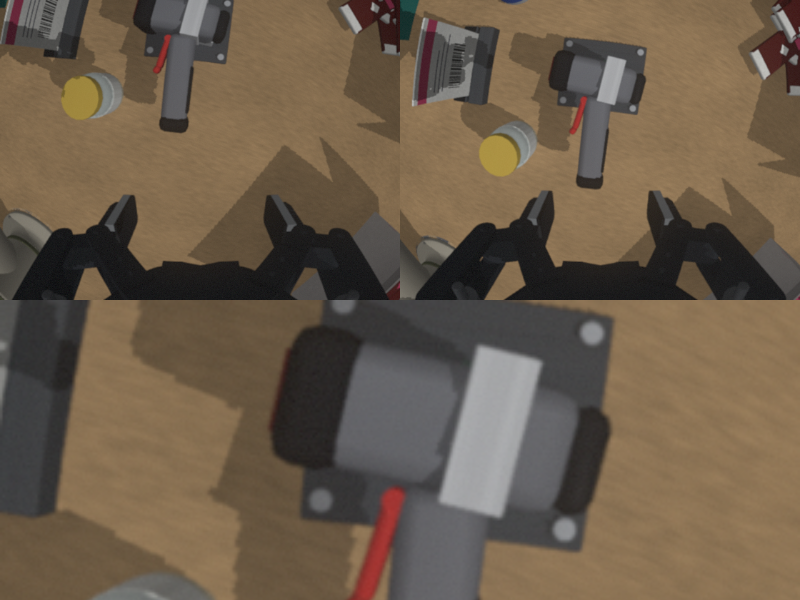

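The two wrist views show the scanner grip with butt at (590,182) of the half-scale w2 view, the trigger at (578,115), the jar at (505,150) and the card at (440,60). I measure the trigger by its red mask and the grip and butt by contours.

Run:
```python
from h import *
V={}
for n,c in(("scene0","scene"),("top0","top"),("w1","wrist"),("w2","wrist")):
    if c=="wrist": im,st=load(n)
    else: im,st=cv2.imread(f"pics/{n}.png"),None
    roi={"scene0":(130,165,150,200),"top0":(425,210,440,240),"w1":(190,30,250,110),"w2":(230,130,290,200)}[n]
    x0,y0,x1,y1=roi;h=cv2.cvtColor(im,cv2.COLOR_BGR2HSV)
    m=(((h[...,0]<8)|(h[...,0]>172))&(h[...,1]>140)).astype(np.uint8);mm=m*0;mm[y0:y1,x0:x1]=m[y0:y1,x0:x1]
    ys,xs=np.nonzero(mm);p=np.c_[xs,ys].astype(float);c0=p.mean(0);u=np.linalg.svd(p-c0)[2][0] if len(p)<2000 else 0
    s=(p-c0)@u;e=[c0+u*s.min(),c0+u*s.max()];e.sort(key=lambda q:q[1]);V[n]=(c,st,c0,e)
    print(n,len(p),c0.round(1),[q.round(1) for q in e])
R=lambda n,q:ray(V[n][0],q,V[n][1])
for lab,f in(("cen",lambda n:V[n][2]),("up end",lambda n:V[n][3][0]),("low end",lambda n:V[n][3][1])):
    ns=("w1","w2") ;print(lab,tri(*[R(n,f(n)) for n in ns]),"z=.07 each:",[plane(R(n,f(n)),.075)[:2].round(4) for n in V])
# edges of grip in wrist views: Gray/dark vs table by saturation (table is brown = saturated)
for n in("w1","w2"):
    im,st=load(n);h=cv2.cvtColor(im,cv2.COLOR_BGR2HSV)
    x0,x1=(215,290) if n=="w1" else (235,320)
    for y in range(*((70,190,10) if n=="w1" else (140,268,10))):
        row=h[y,x0:x1,1]; xs=x0+np.nonzero(row<70)[0]; print(n,y,xs.min() if len(xs) else None,xs.max() if len(xs) else None,len(xs),plane(ray("wrist",(xs.mean(),y),st),.07)[:2].round(3) if len(xs) else '')
```

```text
scene0 88 [140.2 183.6] [array([135.2, 175.5]), array([149.6, 198.7])]
top0 87 [432.2 223.9] [array([431., 214.]), array([433.4, 234. ])]
w1 479 [226.9  77. ] [array([236.2,  48.7]), array([218.6, 102.2])]
w2 428 [249.7 161.9] [array([258.9, 135. ]), array([241. , 187.3])]
cen (array([ 0.52824489, -0.21510839,  0.07062723]), [np.float64(0.3), np.float64(0.3)]) z=.07 each: [array([ 0.5383, -0.2029]), array([ 0.5306, -0.2153]), array([ 0.5279, -0.2157]), array([ 0.5291, -0.2155])]
up end (array([ 0.55551142, -0.21454782,  0.07588999]), [np.float64(0.2), np.float64(0.2)]) z=.07 each: [array([ 0.5144, -0.2247]), array([ 0.5553, -0.2141]), array([ 0.5555, -0.2142]), array([ 0.5556, -0.2147])]
low end (array([ 0.50321629, -0.21617866,  0.0732308 ]), [np.float64(0.3), np.float64(0.3)]) z=.07 each: [array([ 0.581, -0.164]), array([ 0.5055, -0.2165]), array([ 0.5034, -0.2167]), array([ 0.5035, -0.216 ])]
w1 70 215 289 65 [ 0.543 -0.237]
w1 80 233 289 57 [ 0.536 -0.246]
w1 90 233 269 37 [ 0.524 -0.24 ]
w1 100 232 269 38 [ 0.515 -0.243]
w1 110 230 268 39 [ 0.506 -0.245]
w1 120 229 266 38 [ 0.497 -0.247]
w1 130 228 265 38 [ 0.487 -0.249]
w1 140 228 264 37 [ 0.478 -0.252]
w1 150 227 263 37 [ 0.469 -0.255]
w1 160 226 261 36 [ 0.46  -0.257]
w1 170 226 261 35 [ 0.451 -0.259]
w1 180 227 260 28 [ 0.442 -0.263]
w2 140 235 319 75 [ 0.558 -0.234]
w2 150 259 319 61 [ 0.552 -0.246]
w2 160 257 293 37 [ 0.538 -0.237]
w2 170 256 292 37 [ 0.529 -0.239]
w2 180 255 291 37 [ 0.52  -0.242]
w2 190 254 290 37 [ 0.51  -0.245]
w2 200 253 289 37 [ 0.501 -0.247]
w2 210 252 287 36 [ 0.491 -0.249]
w2 220 251 286 36 [ 0.481 -0.252]
w2 230 250 284 35 [ 0.471 -0.254]
w2 240 249 283 35 [ 0.46  -0.257]
w2 250 249 282 32 [ 0.449 -0.26 ]
w2 260 251 280 29 [ 0.439 -0.264]
```

apply_moves --pt "0 0.52 -0.3 0.117 0 0 64" --pt "1 0 0 0 0 0 64" --pt "1 0 0 0 0 0 64" --pt "1 0 0 0 0 0 64" --pt "0 0 0 0 0 0 64"

```text
t: 1.85
position: [0.5177, -0.2381, 0.1069]
tcp_rot: [[-0.008, 0.969, 0.245], [0.006, 0.245, -0.969], [-1.0, -0.007, -0.008]]
ft_force: [-0.4, 1.0, 0.2]
grip_width: 0.064
```

Run:
```python
from h import *
im,st=snap("w3");print(st[1],st[0].round(3))
cv2.imwrite("pics/w3b.png",cv2.resize(im,(800,600)))
for s in(-32,32): print(proj("wrist",st[1]+st[0]@[-.019,0,s/1000],st))
```

```text
[ 0.5177283  -0.23810421  0.10690012] [[-0.008  0.969  0.245]
 [ 0.006  0.245 -0.969]
 [-1.    -0.007 -0.008]]
[210.16778295 296.36729684]
[352.76768144 296.31812545]
```

View pics/w3b.png

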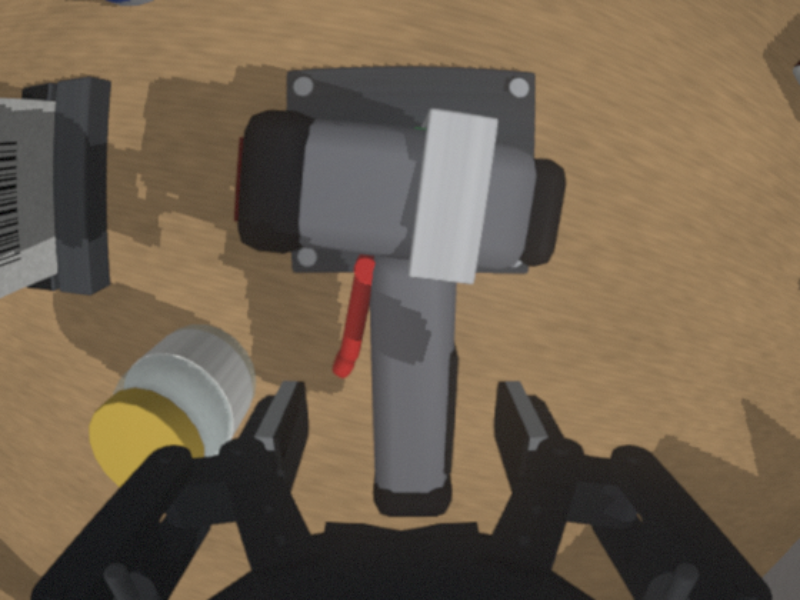

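apply_moves --pt "0.7 0.18 0.05 0 0.008 0 64" --pt "0.77 0 0 0 0 0 64" --pt "0 0 0 0 0 0 60"

```text
t: 2.2
position: [0.5273, -0.2386, 0.0518]
tcp_rot: [[-0.004, 0.969, 0.246], [0.01, 0.246, -0.969], [-1.0, -0.002, -0.011]]
ft_force: [-0.2, 1.3, -0.3]
grip_width: 0.0597
```

apply_moves --pt "0 0 0 0 0 0 45" --pt "0 0 0 0 0 0 45" --pt "0 0 0 0 0 0 40" --pt "0 0 0 0 0 0 40" --squeeze 20

```text
t: 2.6
position: [0.5283, -0.2383, 0.0545]
tcp_rot: [[-0.0, 0.969, 0.247], [0.008, 0.247, -0.969], [-1.0, 0.001, -0.007]]
ft_force: [-1.9, 5.3, 4.4]
grip_width: 0.0399
```

apply_moves --pt "0 0 0 0 0 0 37" --pt "0 0 0 0 0 0 30" --pt "0 0 0 0 0 0 30" --pt "0 0 0 0 0 0 30"

```text
t: 3.0
position: [0.5281, -0.2377, 0.0546]
tcp_rot: [[-0.001, 0.969, 0.247], [0.009, 0.247, -0.969], [-1.0, 0.001, -0.009]]
ft_force: [-3.1, 8.0, 7.5]
grip_width: 0.0375
```

apply_moves --pt "0 0 0 0 0 0 30" --pt "0 0 0 0 0 0 30" --pt "0 0 0 0 0 0 30" --squeeze 30

```text
t: 3.3
position: [0.5282, -0.2378, 0.0546]
tcp_rot: [[-0.001, 0.969, 0.247], [0.008, 0.247, -0.969], [-1.0, 0.001, -0.008]]
ft_force: [-3.5, 6.6, 7.7]
grip_width: 0.0373
```

Run:
```python
from h import *
im,st=snap("w4")
h=cv2.cvtColor(im,cv2.COLOR_BGR2HSV)
m=(((h[...,0]<8)|(h[...,0]>172))&(h[...,1]>140));m[:150]=0;m[320:]=0;m[:,:200]=0;m[:,340:]=0
ys,xs=np.nonzero(m);print(len(xs),xs.min(),xs.max(),ys.min(),ys.max())
for y in range(ys.min(),ys.max(),6):print(y,xs[ys==y])
cv2.imwrite("pics/w4b.png",cv2.resize(im[120:330,150:430],(800,600)))
```

```text
1039 230 249 235 319
235 [232 233 234 235 236 237 238 239 240 241 242 243]
241 [230 231 232 233 234 235 236 237 238 239 240 241 242 243 244 245 246 247]
247 [230 231 232 233 234 235 236 237 238 239 240 241 242 243 244 245]
253 [233 234 235 236 237 238 239 240 241 242 243 244 245]
259 [234 235 236 237 238 239 240 241 242 243 244 245]
265 [235 236 237 238 239 240 241 242 243 244 245 246]
271 [235 236 237 238 239 240 241 242 243 244 245 246]
277 [235 236 237 238 239 240 241 242 243 244 245 246]
283 [236 237 238 239 240 241 242 243 244 245 246 247]
289 [237 238 239 240 241 242 243 244 245 246 247]
295 [237 238 239 240 241 242 243 244 245 246 247]
301 [238 239 240 241 242 243 244 245 246 247 248]
307 [239 240 241 242 243 244 245 246 247 248]
313 [239 240 241 242 243 244 245 246 247 248 249]
```

View pics/w4b.png

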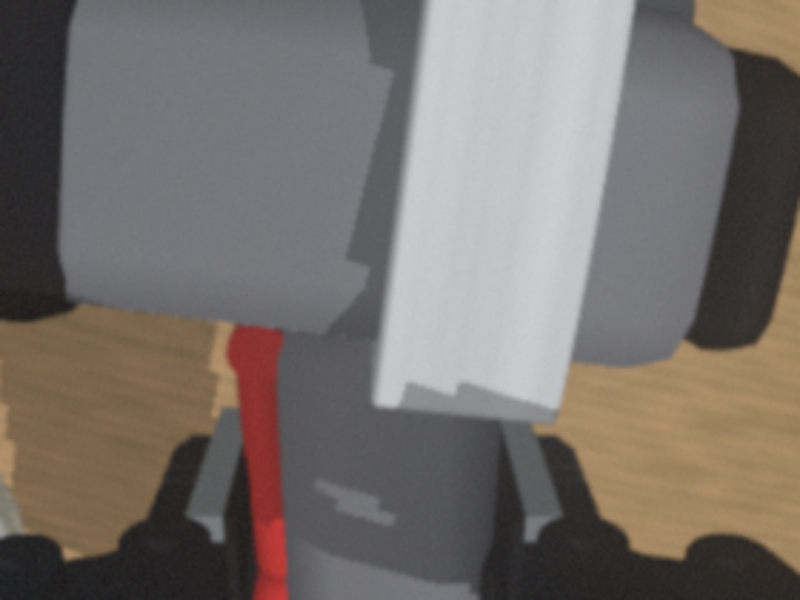

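The trigger lies flat against the grip and the width is steady at 37.5 mm from 20 to 30 N, so it is fully in. Now I release it and rise.

apply_moves --pt "0 0 0 0 0 0 64" --pt "0 0 0 0 0 0 64" --pt "0 0 0 0 0 0 64" --pt "-0.8 0 0 0 0 0 64" --pt "-1 0 0 0 0 0 64" --pt "-1 0 0 0 0 0 64" --pt "-1 0 0 0 0 0 64" --pt "-1 0 0 0 0 0 64" --squeeze 20

```text
t: 4.15
position: [0.5282, -0.2405, 0.2468]
tcp_rot: [[-0.001, 0.969, 0.246], [0.007, 0.246, -0.969], [-1.0, 0.0, -0.007]]
ft_force: [0.6, -0.2, -0.9]
grip_width: 0.064
```

Run:
```python
from h import *
im,st=snap("w5");print(st[1],state()["joints"].round(1))
h=cv2.cvtColor(im,cv2.COLOR_BGR2HSV)
m=(((h[...,0]<8)|(h[...,0]>172))&(h[...,1]>140)).astype(np.uint8)
n,l,s,c=cv2.connectedComponentsWithStats(m)
print([(s[i].tolist()) for i in range(1,n) if s[i][4]>40])
```

```text
[ 0.52820774 -0.24046316  0.24676897] [-36.3  24.1  66.9   0.3  88.6  39.5]
[[518, 0, 42, 32, 612], [505, 37, 21, 19, 146], [552, 43, 8, 19, 52], [505, 56, 18, 20, 81], [249, 160, 17, 51, 368]]
```

apply_moves --pt "0 0.2 -1 0 0 0 64" --pt "0 0.2 -1 0 0 0 64" --pt "0 0.2 -1 0 0 0 64" --pt "0 0.2 -1 0 0 0 64" --pt "0 0 0 0 0 0 64" --pt "0 0 0 0 0 0 64"

```text
t: 4.8
position: [0.5201, -0.0769, 0.2462]
tcp_rot: [[-0.001, 0.969, 0.248], [0.007, 0.248, -0.969], [-1.0, 0.001, -0.007]]
ft_force: [0.8, -0.3, -0.7]
grip_width: 0.0639
```

Run:
```python
from h import *
im,st=snap("w6");print(st[1],state()["qvel"].round(1))
```

```text
[ 0.52014966 -0.07694952  0.24615733] [-1.2  0.6 -0.2  0.1  0.1  0. ]
```

apply_moves --pt "0 0 -1 0 0 0 64" --pt "0 0 -1 0 0 0 64" --pt "0 0 -1 0 0 0 64" --pt "0 0 0 0 0 0 64" --pt "0 0 0 0 0 0 64"

```text
t: 5.35
position: [0.4909, 0.0384, 0.2468]
tcp_rot: [[-0.002, 0.969, 0.246], [0.007, 0.246, -0.969], [-1.0, 0.0, -0.007]]
ft_force: [-0.0, -0.9, 0.6]
grip_width: 0.0637
```

Run:
```python
from h import *
im,st=snap("w7");print(st[1],state()["qvel"].round(1),state()["joints"].round(1))
ims=[cv2.resize(load(n)[0],(400,300)) for n in("w5","w6","w7")]
cv2.imwrite("pics/w567.png",np.vstack([np.hstack(ims[:2]),np.hstack([ims[2],ims[2]*0])]))
```

```text
[0.49086513 0.03838854 0.24683674] [-0.9  0.4 -0.1  0.1 -0.   0.1] [-9.6 15.4 81.4  0.4 83.4 66.2]
```

View pics/w567.png

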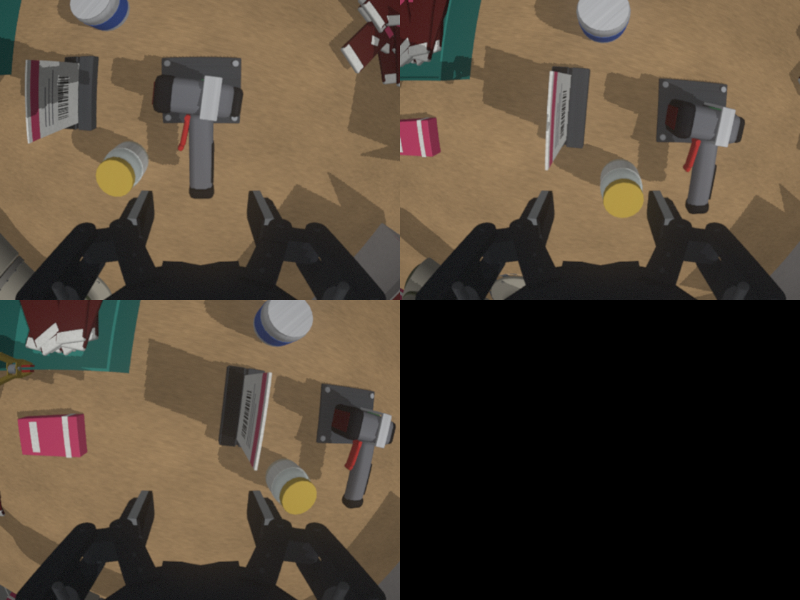

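The trigger has sprung back in w5. The views also show the card top edge, at half-scale: w5 left side (27,62)–(27,142), w6 (150,68)–(148,168), w7 (271,73)–(258,168). Next I measure the edge corners.

```bash
cat > card.py <<'E'
from h import *
def quad(n,roi):
    im,st=load(n);x0,y0,x1,y1=roi;h=cv2.cvtColor(im,cv2.COLOR_BGR2HSV)
    H,S,V=h[...,0],h[...,1],h[...,2]
    m=(((S<60)&(V>105))|(((H>160)|(H<3))&(S>70))).astype(np.uint8);k=m*0;k[y0:y1,x0:x1]=m[y0:y1,x0:x1]
    k=cv2.morphologyEx(k,cv2.MORPH_OPEN,np.ones((3,3)))
    c=max(cv2.findContours(k,cv2.RETR_EXTERNAL,cv2.CHAIN_APPROX_NONE)[0],key=cv2.contourArea)
    hl=cv2.convexHull(c);e=1
    a=hl
    while len(a)>4: a=cv2.approxPolyDP(hl,e,True);e+=.3
    return a[:,0,:].astype(float),st
E
python3 - <<'E'
from card import *
for n,r in(("w5",(20,60,115,210)),("w6",(190,80,250,250)),("w7",(318,85,395,250))):
    q,st=quad(n,r);print(n)
    for p in q: print(p,plane(ray("wrist",p,st),.158).round(4))
# pink flat carton/bin for orientation later
E
```

```text
w5
[47. 84.] [ 0.5951 -0.0201  0.158 ]
[109. 114.] [ 0.5782 -0.0905  0.158 ]
[108. 171.] [ 0.5334 -0.0967  0.158 ]
[ 39. 200.] [ 0.4912 -0.0219  0.158 ]
w6
[238. 105.] [ 0.5946 -0.0262  0.158 ]
[232. 195.] [ 0.53   -0.0365  0.158 ]
[204. 238.] [ 0.4909 -0.0219  0.158 ]
[209.  99.] [ 0.5945 -0.0048  0.158 ]
w7
[379. 101.] [ 0.5948 -0.0067  0.158 ]
[356. 238.] [ 0.4908 -0.0209  0.158 ]
[335. 172.] [0.5359 0.0103 0.158 ]
```

apply_moves --pt "0 0.45 -1 0 0 0 64" --pt "0 0.45 -1 0 0 0 64" --pt "0 0.45 -1 0 0 0 64" --pt "0 0.45 -1 0 0 0 64" --pt "0 0.45 -1 0 0 0 64" --pt "0 0 0 0 0 0 64" --pt "0 0 0 0 0 0 64"

```text
t: 6.1
position: [0.5294, 0.2543, 0.2476]
tcp_rot: [[-0.003, 0.969, 0.246], [0.007, 0.246, -0.969], [-1.0, -0.001, -0.008]]
ft_force: [0.1, -0.4, 0.1]
grip_width: 0.0644
```

Run:
```python
from h import *
im,st=snap("w8");print(st[1],state()["qvel"].round(1))
```

```text
[0.52938679 0.25426393 0.24761494] [-0.9 -1.   0.6  0.   0.1  0.2]
```

apply_moves --pt "0 0.4 -0.8 0 0 0 64" --pt "0 0.4 -0.8 0 0 0 64" --pt "0 0 0 0 0 0 64" --pt "0 0 0 0 0 0 64"

```text
t: 6.55
position: [0.5443, 0.3236, 0.2486]
tcp_rot: [[-0.002, 0.97, 0.245], [0.007, 0.245, -0.97], [-1.0, -0.0, -0.008]]
ft_force: [0.2, 0.4, -1.0]
grip_width: 0.0637
```

Run:
```python
from h import *
im,st=snap("w9");print(st[1],state()["qvel"].round(1))
X=np.array([.557,.356,.12]);u=[]
for n in("w8","w9"):
    i,s=load(n);p=proj("wrist",X,s);print(p);u.append(i[max(0,int(p[1])-75):][:150,max(0,int(p[0])-100):][:,:200])
    print(max(0,int(p[0])-100),max(0,int(p[1])-75))
cv2.imwrite("pics/w89.png",np.hstack([cv2.resize(a,None,fx=2,fy=2,interpolation=cv2.INTER_CUBIC)for a in u]))
```

```text
[0.54433676 0.32356443 0.24861342] [-0.3 -0.6  0.3  0.1  0.   0.2]
[175.13120613 147.75299156]
75 72
[248.94652891 182.39998612]
148 107
```

View pics/w89.png

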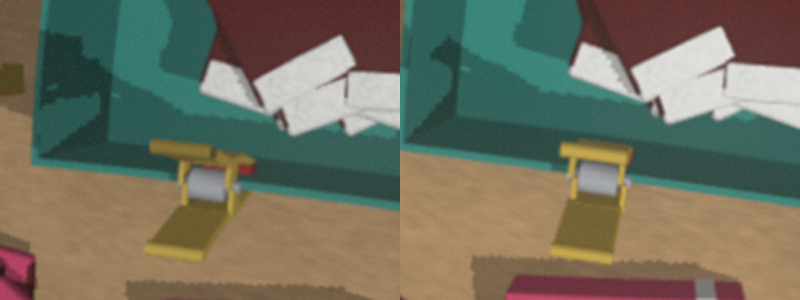

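Run:
```python
from h import *
s8=load("w8")[1];s9=load("w9")[1]
r8=lambda x,y:ray("wrist",(75+x/2,72+y/2),s8)
r9=lambda x,y:ray("wrist",(148+(x-400)/2,107+y/2),s9)
P={}
for n,a,b in[("up L",(150,146),(561,148)),("up R",(214,153),(632,153)),("lo L",(147,247),(552,252)),("lo R",(203,257),(612,260)),("coil",(207,185),(598,179))]:
    X,e=tri(r8(*a),r9(*b));P[n]=X;print(n,X.round(4),e,plane(r8(*a),.14)[:2].round(4),plane(r9(*b),.14)[:2].round(4))
print("coil at .0975",plane(r8(207,185),.0975),plane(r9(598,179),.0975))
# rim: teal mask lower boundary, w8/w9
for nm,st,cols in(("w8",s8,[*range(100,145,6),*range(210,330,12)]),("w9",s9,[*range(160,215,6),*range(270,400,12)])):
    im=load(nm)[0];h=cv2.cvtColor(im,cv2.COLOR_BGR2HSV);m=(abs(h[...,0].astype(int)-85)<12)&(h[...,1]>90)
    pts=[]
    for u in cols:
        v=np.nonzero(m[100:300,u])[0]
        if len(v): pts.append(plane(ray("wrist",(u,100+v.max()+.5),st),.09)[:2])
    pts=np.array(pts);k=np.polyfit(pts[:,1],pts[:,0],1);r=np.polyval(k,pts[:,1])-pts[:,0];ok=abs(r)<.003
    k=np.polyfit(pts[ok,1],pts[ok,0],1);print(nm,ok.sum(),len(ok),"x=%.4f*y+%.4f"%tuple(k),"deg",np.degrees(np.arctan(k[0])),"x at y=.356",np.polyval(k,.356),np.std(r[ok]))
```

```text
up L [0.5591 0.3709 0.1421] [np.float64(0.3), np.float64(0.3)] [0.5584 0.3718] [0.5589 0.3711]
up R [0.5626 0.3434 0.1411] [np.float64(1.3), np.float64(1.3)] [0.5612 0.344 ] [0.5637 0.3432]
lo L [0.5167 0.3656 0.1432] [np.float64(0.6), np.float64(0.6)] [0.5161 0.3665] [0.5147 0.366 ]
lo R [0.5181 0.3408 0.1411] [np.float64(0.1), np.float64(0.1)] [0.5179 0.3411] [0.5176 0.3409]
coil [0.5389 0.3559 0.1004] [np.float64(0.1), np.float64(0.1)] [0.5478 0.3445] [0.55   0.3539]
coil at .0975 [0.53812749 0.35672792 0.0975    ] [0.5382113 0.355981  0.0975   ]
w8 18 18 x=-0.1002*y+0.5734 deg -5.720908346390644 x at y=.356 0.5377136758742688 0.00028876947731042445
w9 21 21 x=-0.0986*y+0.5729 deg -5.632943237131903 x at y=.356 0.5378300646871967 0.00026828242261582434
```

Handle tips are at z 0.141–0.143 (expected 0.1435). The coil is at (0.5385, 0.356, 0.100). The wall normal is at +5.7°. I rotate onto it.

apply_moves --pt "0 0.07 -0.81 -0.142 0 0 66" --pt "0 0 0 -0.142 0 0 66" --pt "0 0 0 -0.142 0 0 66" --pt "0 0 0 -0.142 0 0 66" --pt "0 0 0 -0.142 0 0 66" --pt "0 0 0 -0.142 0 0 66" --pt "0 0 0 -0.142 0 0 66" --pt "0 0 0 -0.142 0 0 66"

```text
t: 7.4
position: [0.5389, 0.3551, 0.2496]
tcp_rot: [[-0.002, 0.181, 0.983], [0.008, 0.983, -0.181], [-1.0, 0.007, -0.003]]
ft_force: [-1.1, 0.9, -0.3]
grip_width: 0.0661
```

apply_moves --pt "0 0 0 -0.142 0 0 66" --pt "0 0 0 -0.142 0 0 66" --pt "0 0 0 0 0 0 66" --pt "0 0 0 0 0 0 66"

```text
t: 7.8
position: [0.5388, 0.3559, 0.2495]
tcp_rot: [[-0.002, -0.092, 0.996], [0.008, 0.996, 0.092], [-1.0, 0.008, -0.001]]
ft_force: [-0.5, 0.9, 0.3]
grip_width: 0.0662
```

Run:
```python
from h import *
im,st=snap("w10");R,p=st;print(p.round(4),R.round(3).tolist(),state()["joints"].round(1))
print("target delta in units:",(R.T@(np.array([.539,.3557,.119])-p)/.04).round(2),"ang",np.degrees(np.arctan2(R[1,2],R[0,2])))
h=cv2.cvtColor(im,cv2.COLOR_BGR2HSV);m=((abs(h[...,0].astype(int)-25)<6)&(h[...,1]>140)&(h[...,2]>90)).astype(np.uint8)
n,l,s,c=cv2.connectedComponentsWithStats(m);print([(s[i].tolist(),c[i].round(1).tolist()) for i in range(1,n) if s[i][4]>60])
for X in([.5609,.3572,.1425],[.5174,.3532,.1425],[.539,.3557,.0975]):print(proj("wrist",np.array(X),st).round(1))
```

```text
[0.5388 0.3559 0.2495] [[-0.002, -0.092, 0.996], [0.008, 0.996, 0.092], [-1.0, 0.008, -0.001]] [22.8 31.2 55.5  0.4 93.2 17.5]
target delta in units: [ 3.26 -0.03  0.01] ang 5.307013481767698
[([305, 4, 21, 24, 324], [314.3, 13.2]), ([308, 29, 24, 12, 119], [319.3, 35.8]), ([252, 196, 11, 34, 226], [256.0, 213.1]), ([304, 199, 8, 30, 161], [307.4, 212.9])]
[309.1 216. ]
[254.8 215.9]
[281.7 201.1]
```

apply_moves --pt "0 0.04 0.01 -0.006 0 -0.008 66" --pt "0.8 0 0 0 0 0 66" --pt "0.8 0 0 0 0 0 66" --pt "0.8 0 0 0 0 0 66" --pt "0.6 0 0 0 0 0 66" --pt "0.26 0 0 0 0 0 66" --pt "0 0 0 0 0 0 66" --pt "0 0 0 0 0 0 66"

```text
t: 8.65
position: [0.5392, 0.359, 0.12]
tcp_rot: [[0.001, -0.104, 0.995], [0.001, 0.995, 0.104], [-1.0, 0.0, 0.001]]
ft_force: [0.6, -1.1, 0.3]
grip_width: 0.0658
```

Run:
```python
from h import *
im,st=snap("w11");R,p=st;print(p.round(4),R.round(3).tolist(),state()["ft_force"])
cv2.imwrite("pics/w11b.png",cv2.resize(im[150:360,140:420],(800,600)))
```

```text
[0.5392 0.359  0.12  ] [[0.001, -0.104, 0.995], [0.001, 0.995, 0.104], [-1.0, 0.0, 0.001]] [0.46229144 0.54582593 0.17161756]
```

View pics/w11b.png

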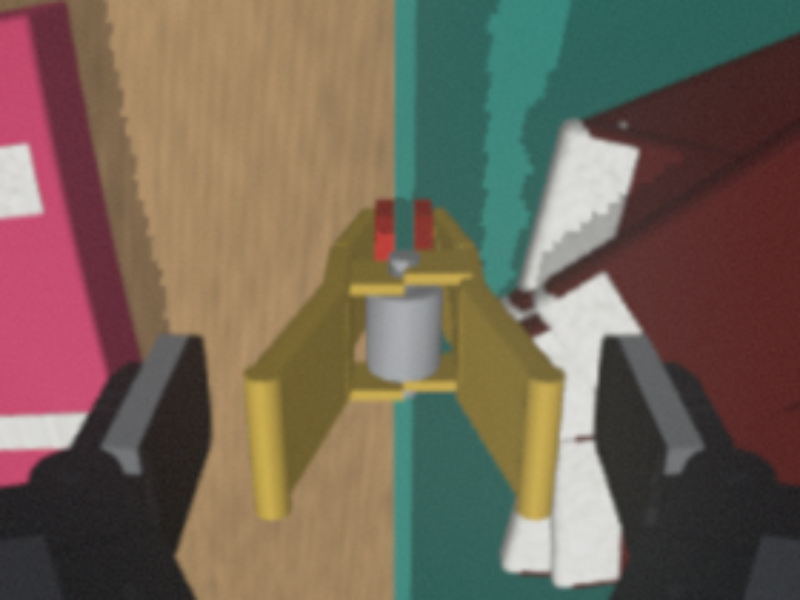

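Run:
```python
from h import *
im,st=load("w11");R,p=st
for q in((262,375),(270,518),(548,375),(538,518),(403,375),(403,290)):
    r=ray("wrist",(140+q[0]*.35,150+q[1]*.35),st);print(q,[(R.T@(plane(r,z)-p)*1000).round(1).tolist() for z in(.1425,.105)])
for q in((180,335),(125,475),(625,335),(685,475)):
    r=ray("wrist",(140+q[0]*.35,150+q[1]*.35),st);print("pad",q,[(R.T@(plane(r,p[2]+d)-p)*1000).round(1).tolist() for d in(0,.008,.015)])
```

```text
(262, 375) [[-22.5, 11.2, -21.3], [15.0, -9.9, -27.8]]
(270, 518) [[-22.5, -15.7, -22.0], [15.0, -45.3, -28.6]]
(548, 375) [[-22.4, 11.2, 20.9], [15.1, -10.0, 27.7]]
(538, 518) [[-22.5, -15.7, 21.2], [15.0, -45.3, 28.2]]
(403, 375) [[-22.5, 11.4, -0.6], [15.0, -9.6, -0.5]]
(403, 290) [[-22.5, 25.1, -0.6], [15.0, 8.4, -0.5]]
pad (180, 335) [[-0.0, 6.1, -39.3], [-8.0, 10.2, -37.1], [-15.0, 13.8, -35.2]]
pad (125, 475) [[-0.1, -24.6, -53.6], [-8.0, -18.8, -50.6], [-15.0, -13.7, -48.0]]
pad (625, 335) [[0.0, 6.1, 38.1], [-8.0, 10.2, 35.9], [-15.0, 13.7, 34.0]]
pad (685, 475) [[0.0, -24.8, 53.5], [-8.0, -18.9, 50.4], [-15.0, -13.9, 47.8]]
```

apply_moves --pt "0.12 -0.05 0 0 0 0 60" --pt "0 0 0 0 0 0 50" --pt "0 0 0 0 0 0 44" --pt "0 0 0 0 0 0 38" --pt "0 0 0 0 0 0 32" --pt "0 0 0 0 0 0 26" --pt "0 0 0 0 0 0 20" --pt "0 0 0 0 0 0 20" --squeeze 40

```text
t: 9.5
position: [0.5386, 0.3573, 0.118]
tcp_rot: [[0.002, -0.104, 0.995], [0.002, 0.995, 0.104], [-1.0, 0.002, 0.002]]
ft_force: [-9.7, -2.1, 23.5]
grip_width: 0.0253
```

apply_moves --pt "0 0 0 0 0 0 20" --pt "0 0 0 0 0 0 20" --pt "0 0 0 0 0 0 20"

```text
t: 9.8
position: [0.5386, 0.3573, 0.118]
tcp_rot: [[0.002, -0.104, 0.995], [0.002, 0.995, 0.104], [-1.0, 0.002, 0.002]]
ft_force: [-8.9, -1.5, 22.8]
grip_width: 0.0254
```

Run:
```python
from h import *
im,st=snap("w12g");R,p=st;print(p.round(4),R.round(3).tolist(),state()["ft_force"])
cv2.imwrite("pics/w12b.png",cv2.resize(im[150:360,140:420],(800,600)))
```

```text
[0.5386 0.3573 0.118 ] [[0.002, -0.104, 0.995], [0.002, 0.995, 0.104], [-1.0, 0.002, 0.002]] [-8.8408846  -1.05481254 23.32030543]
```

View pics/w12b.png

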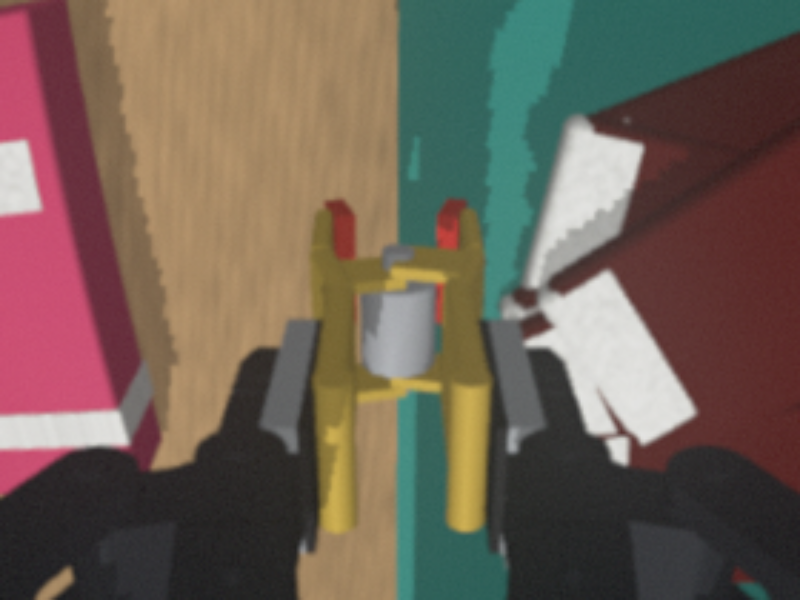

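Width is 25.4 mm with the handles parallel and both red pads clear of the wall, so the clip is fully spread. I lift straight up.

apply_moves --pt "-0.3 0 0 0 0 0 20" --pt "-0.6 0 0 0 0 0 20" --pt "-0.8 0 0 0 0 0 20" --pt "-0.9 0 0 0 0 0 20" --pt "-0.9 0 0 0 0 0 20" --pt "-0.5 0 0 0 0 0 20" --pt "0 0 0 0 0 0 20" --pt "0 0 0 0 0 0 20"

```text
t: 10.65
position: [0.5388, 0.3566, 0.2732]
tcp_rot: [[-0.002, -0.104, 0.995], [-0.001, 0.995, 0.104], [-1.0, -0.0, -0.002]]
ft_force: [-0.9, 0.3, -0.7]
grip_width: 0.0252
```

Run:
```python
from h import *
im,st=snap("w13");R,p=st;im0,st0=load("w12g")
def an(im):
    h=cv2.cvtColor(im,cv2.COLOR_BGR2HSV);H=h[...,0].astype(int)
    y=((abs(H-25)<6)&(h[...,1]>130)&(h[...,2]>80));y[:210]=0;y[345:]=0;y[:,:240]=0;y[:,320:]=0
    r=(((H<6)|(H>174))&(h[...,1]>150)&(h[...,2]>110));r[:210]=0;r[270:]=0;r[:,:240]=0;r[:,320:]=0
    for n,m in(("yel",y),("red",r)):
        k,l,s,c=cv2.connectedComponentsWithStats(m.astype(np.uint8));print(n,[s[i].tolist() for i in range(1,k) if s[i][4]>25])
an(im0);an(im)
for n,s in(("before",st0),):
    q=s
    for uv in((140+398*.35,150+328*.35),):
        r=ray("wrist",uv,q);print(n,[(q[0].T@(plane(r,q[1][2]-d)-q[1])*1000).round(1).tolist() for d in(.0205,.013)])
```

```text
yel [[249, 224, 63, 113, 3175]]
red [[255, 221, 9, 19, 123], [293, 221, 8, 16, 93]]
yel [[249, 223, 63, 113, 2989]]
red [[258, 223, 7, 17, 96], [294, 224, 7, 13, 78]]
before [[20.5, -2.2, -1.5], [13.0, 1.5, -1.4]]
```

apply_moves --pt "0 0 0 0.139 0 0 20" --pt "0 0 0 0.139 0 0 20" --pt "0 0 0 0.139 0 0 20" --pt "0 0 0 0.139 0 0 20" --pt "0 0 0 0.139 0 0 20" --pt "0 0 0 0.139 0 0 20" --pt "0 0 0 0.139 0 0 20" --pt "0 0 0 0.139 0 0 20"

```text
t: 11.5
position: [0.5386, 0.3565, 0.272]
tcp_rot: [[-0.004, 0.849, 0.529], [-0.002, 0.529, -0.849], [-1.0, -0.004, -0.001]]
ft_force: [-0.4, 0.9, -1.0]
grip_width: 0.0248
```

apply_moves --pt "0 0 0 0.139 0 0 20" --pt "0 0 0 0.139 0 0 20" --pt "0 0 0 0.137 0 0 20" --pt "0 0 0 0 0 0 20"

```text
t: 11.9
position: [0.5386, 0.3566, 0.2722]
tcp_rot: [[-0.004, 0.989, 0.146], [-0.001, 0.146, -0.989], [-1.0, -0.004, 0.001]]
ft_force: [0.5, 0.2, -0.7]
grip_width: 0.025
```

Run:
```python
from h import *
s=state();R,p=s["tcp_rot"],s["position"];print(p.round(4),R.round(3).tolist(),s["joints"].round(1),s["t"])
print("target delta units:",(R.T@(np.array([.5428,-.0136,.27])-p)/.04).round(2),"ang",np.degrees(np.arctan2(R[1,2],R[0,2])))
```

```text
[0.5386 0.3566 0.2722] [[-0.004, 0.989, 0.146], [-0.001, 0.146, -0.989], [-1.0, -0.004, 0.001]] [ 23.   30.9  52.4   0.   97.  104.6] 11.9
target delta units: [ 0.07 -1.25  9.17] ang -81.60240744941537
```

apply_moves --pt "0 -0.1 0.5 0 0 0 20" --pt "0 -0.15 0.9 0 0 0 20" --pt "0 -0.15 1 0 0 0 20" --pt "0 -0.15 1 0 0 0 20" --pt "0 -0.15 1 0 0 0 20" --pt "0 -0.15 1 0 0 0 20" --pt "0 -0.15 1 0 0 0 20" --pt "0 -0.1 0.6 0 0 0 20"

```text
t: 12.7
position: [0.5362, 0.0708, 0.2731]
tcp_rot: [[-0.003, 0.989, 0.15], [-0.0, 0.15, -0.989], [-1.0, -0.003, 0.0]]
ft_force: [-0.2, 0.5, -0.1]
grip_width: 0.0249
```

apply_moves --pt "0 0 0 0 0 0 20" --pt "0 0 0 0 0 0 20"

```text
t: 12.9
position: [0.5365, 0.0733, 0.2734]
tcp_rot: [[-0.002, 0.989, 0.149], [0.0, 0.149, -0.989], [-1.0, -0.002, -0.001]]
ft_force: [0.1, 0.2, -0.8]
grip_width: 0.0251
```

Run:
```python
from card import *
im,st=snap("w14");R,p=st;print(p.round(4))
E=[np.array([x,y,.158]) for x,y in((.5947,-.0058),(.4909,-.0214))]
u=np.array([proj("wrist",e,st) for e in E]);print("pred",u.round(1))
x0,y0=(u.min(0)-35).astype(int);x1,y1=(u.max(0)+25).astype(int);print(x0,y0,x1,y1)
q,_=quad("w14",(max(x0,0),max(y0,0),x1,y1));
for a in q:print(a,plane(ray("wrist",a,st),.158).round(4))
```

```text
[0.5365 0.0733 0.2734]
pred [[387.  156.3]
 [375.8 271.4]]
340 121 411 296
[352. 143.] [0.5999 0.0255 0.158 ]
[389. 156.] [ 0.5953 -0.0075  0.158 ]
[378. 271.] [ 0.4916 -0.0234  0.158 ]
[348. 222.] [0.534  0.0155 0.158 ]
```

apply_moves --pt "0 -0.05 0.6 0 0 0 20" --pt "0 -0.05 0.8 0 0 0 20" --pt "0 -0.05 0.6 0 0 0 20" --pt "0 0 0.19 0 0 0 20" --pt "0 0 0 0 0 0 20" --pt "0 0 0 0 0 0 20"

```text
t: 13.55
position: [0.5436, -0.0129, 0.2739]
tcp_rot: [[-0.001, 0.989, 0.149], [0.0, 0.149, -0.989], [-1.0, -0.001, -0.0]]
ft_force: [-0.4, -0.7, -1.1]
grip_width: 0.0248
```

Run:
```python
from card import *
im,st=snap("w15");R,p=st;print(p.round(4))
print("delta",(R.T@(np.array([.543,-.0138,.2])-p)*1000).round(1),np.degrees(np.arctan2(R[1,2],R[0,2])))
E=[np.array([x,y,.158]) for x,y in((.5949,-.0059),(.4911,-.0217))]
u=np.array([proj("wrist",e,st) for e in E]);print("pred",u.round(1))
h=cv2.cvtColor(im,cv2.COLOR_BGR2HSV)
H,S,V=[h[...,i].astype(int) for i in range(3)]
for y in range(130,300,10):
    m=((S[y]<60)&(V[y]>105))|(((H[y]>160)|(H[y]<3))&(S[y]>70));xs=np.nonzero(m[220:340])[0]+220
    print(y,xs.tolist() if len(xs)<30 else (xs.min(),xs.max(),len(xs)))
```

```text
[ 0.5436 -0.0129  0.2739]
delta [73.9 -0.6  0.8] -81.43561200967481
pred [[282.  146.7]
 [282.  267. ]]
130 []
140 [282]
150 [280, 281, 282, 283, 284, 285]
160 [280, 281, 282, 283, 284, 285]
170 [280, 281, 282, 283, 284, 285]
180 [281, 282, 283, 284, 285]
190 [281, 282, 283, 284, 285]
200 [280, 281, 282, 283, 284, 285]
210 [280, 281, 282, 283, 284, 285]
220 [281, 282, 283, 284, 285, 297, 298, 299, 303]
230 [261, 280, 281, 282, 283, 284, 285, 295, 296, 297, 298, 299]
240 [275, 276, 277, 278, 279, 280]
250 [293, 331, 332, 333, 334, 335, 336, 337, 338, 339]
260 (np.int64(267), np.int64(339), 32)
270 [267, 268, 269, 270, 271, 272, 273, 274, 275, 276, 277, 278, 279, 280, 281, 282, 283, 284, 330, 331, 332, 333, 334, 335, 336, 337, 338, 339]
280 [271, 272, 273, 274, 275, 276, 277, 278, 279, 280, 281, 282, 283, 339]
290 []
```

apply_moves --pt "0.2 0 0.05 0 0 0 20" --pt "0.5 0 0 0 0 0 20" --pt "0.3 0 0 0 0 0 20" --pt "0 0 0 0 0 0 20" --pt "0 0 0 0 0 0 20"

```text
t: 14.1
position: [0.5439, -0.0159, 0.2341]
tcp_rot: [[-0.001, 0.989, 0.148], [-0.0, 0.148, -0.989], [-1.0, -0.001, -0.0]]
ft_force: [-0.0, 0.0, -0.2]
grip_width: 0.0253
```

Run:
```python
from card import *
im,st=snap("w16");R,p=st;print(p.round(4),R.round(3).tolist())
print("delta",(R.T@(np.array([.543,-.0138,.2])-p)*1000).round(1),np.degrees(np.arctan2(R[1,2],R[0,2])))
h=cv2.cvtColor(im,cv2.COLOR_BGR2HSV)
H,S,V=[h[...,i].astype(int) for i in range(3)]
for y in range(100,236,10):
    m=((S[y]<60)&(V[y]>105))|(((H[y]>160)|(H[y]<3))&(S[y]>70));xs=np.nonzero(m[240:320])[0]+240;print(y,xs.tolist())
c=cv2.resize(im[90:350,170:390],(508,600),interpolation=cv2.INTER_CUBIC);cv2.imwrite("pics/w16b.png",c)
```

```text
[ 0.5439 -0.0159  0.2341] [[-0.001, 0.989, 0.148], [-0.0, 0.148, -0.989], [-1.0, -0.001, -0.0]]
delta [34.1 -0.6 -2.2] -81.4960572570247
100 []
110 []
120 []
130 []
140 [279, 280]
150 [279, 280]
160 [276, 277, 278, 279, 280, 281]
170 [276, 277, 278, 279, 280, 281]
180 [276, 277, 278, 279, 280, 281]
190 [276, 277, 278, 279, 280, 281]
200 [276, 277, 278, 279, 280, 281]
210 [276, 277, 278, 279, 280, 281]
220 [260, 277, 278, 279, 280, 281, 299, 300, 301, 302, 303]
230 [260, 261, 263, 276, 277, 278, 279, 280, 281, 293, 294, 295, 296, 297, 298, 299]
```

Card edge is at columns 276–281 with the jaws' inner faces at about 264 and 293, so it is centred to within 1 px and square. I go down slowly.

apply_moves --pt "0.15 0 0 0 0 0 20" --pt "0.2 0 0 0 0 0 20" --pt "0.2 0 0 0 0 0 20" --pt "0.15 0 0 0 0 0 20" --pt "0.1 0 0 0 0 0 20" --pt "0.04 0 0 0 0 0 20" --pt "0 0 0 0 0 0 20" --pt "0 0 0 0 0 0 20"

```text
t: 14.95
position: [0.544, -0.0163, 0.2006]
tcp_rot: [[-0.001, 0.989, 0.147], [-0.0, 0.147, -0.989], [-1.0, -0.001, 0.0]]
ft_force: [-0.5, -0.2, 0.1]
grip_width: 0.0251
```

Run:
```python
from card import *
im,st=snap("w17");R,p=st;print(p.round(4),state()["ft_force"].round(2),state()["grip_width"],state()["t"])
print("delta",(R.T@(np.array([.543,-.0138,.2])-p)*1000).round(1),np.degrees(np.arctan2(R[1,2],R[0,2])))
h=cv2.cvtColor(im,cv2.COLOR_BGR2HSV)
H,S,V=[h[...,i].astype(int) for i in range(3)]
for y in range(120,240,10):
    m=((S[y]<60)&(V[y]>105))|(((H[y]>160)|(H[y]<3))&(S[y]>70));xs=np.nonzero(m[240:320])[0]+240;print(y,xs.tolist())
s,_=snap("s17","scene")
c=cv2.resize(im[90:350,140:420],(431,400),interpolation=cv2.INTER_CUBIC)
d=cv2.resize(s[120:250,160:280],(369,400),interpolation=cv2.INTER_CUBIC)
cv2.imwrite("pics/final.png",np.hstack([c,d]))
# edge length/height check: card top corners in view
```

```text
[ 0.544  -0.0163  0.2006] [-0.19 -0.4  -0.12] 0.02499935503608772 15.0
delta [ 0.6 -0.6 -2.6] -81.53344852207849
120 []
130 []
140 []
150 [277, 278, 279]
160 [275, 276, 277, 278, 279, 280]
170 [275, 276, 277, 278, 279, 280]
180 [275, 276, 277, 278, 279, 280, 281]
190 [275, 276, 277, 278, 279, 280, 281]
200 [275, 276, 277, 278, 279, 280, 281]
210 [275, 276, 277, 278, 279, 280]
220 [255, 259, 276, 277, 278, 279, 280, 296, 297, 299, 300, 302, 303]
230 [258, 259, 260, 261, 262, 264, 276, 277, 278, 279, 280, 293, 294, 295, 296, 297, 298, 299]
```

View pics/final.png

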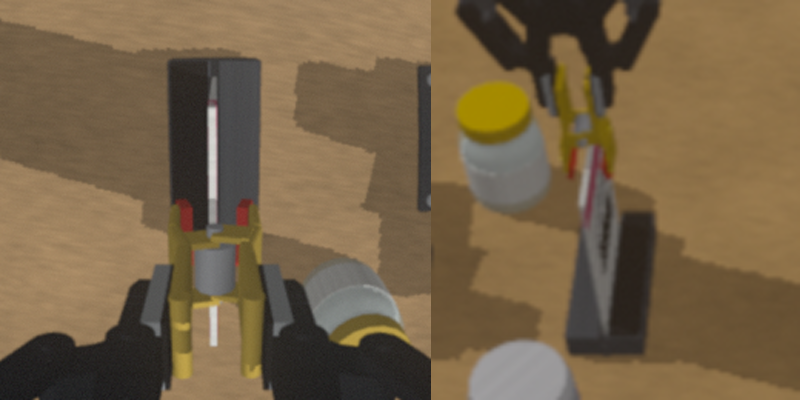

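Run:
```python
from h import *
im,st=load("w17");R,p=st
for e in([.5949,-.0059,.158],[.4911,-.0217,.158],[.543,-.0138,.158]):print("edge",proj("wrist",np.array(e),st).round(1))
for x in(.055,.0595,.064):print("jaw tip, half width",x,[proj("wrist",p+R@[x,13e-3,z],st).round(1).tolist() for z in(-.012,.012)])
h=cv2.cvtColor(im,cv2.COLOR_BGR2HSV);H,S,V=[h[...,i].astype(int) for i in range(3)]
r=((H<6)|(H>174))&(S>150)&(V>90)
for a,b in((245,270),(288,312)):
    ys,xs=np.nonzero(r[205:265,a:b]);print("red",ys.min()+205,ys.max()+205,xs.min()+a,xs.max()+a, [ (y,xs[ys==y-205].min()+a,xs[ys==y-205].max()+a) for y in range(222,240,4) if (ys==y-205).any()])
w=(S<60)&(V>150);print([y for y in range(130,330) if w[y,274:283].sum()>=2][::12],[y for y in range(130,330) if w[y,274:283].sum()>=2][-1])
```

```text
edge [276.3 159.3]
edge [277.6 314.8]
edge [276.9 244.7]
jaw tip, half width 0.055 [[262.3, 217.5], [300.0, 217.5]]
jaw tip, half width 0.0595 [[262.7, 215.3], [299.6, 215.3]]
jaw tip, half width 0.064 [[263.0, 213.2], [299.2, 213.2]]
red 220 239 255 264 [(222, np.int64(256), np.int64(261)), (226, np.int64(258), np.int64(264)), (230, np.int64(258), np.int64(264)), (234, np.int64(258), np.int64(264)), (238, np.int64(258), np.int64(264))]
red 220 261 293 302 [(222, np.int64(297), np.int64(302)), (226, np.int64(294), np.int64(300)), (230, np.int64(294), np.int64(300)), (234, np.int64(294), np.int64(300))]
[160, 172, 184, 196, 208, 220, 232, 299, 311] 314
```

```bash
python3 -c "
from cell import *
print(close_job());s=state();print(s['t'],s['grip_width'],s['ft_force'])"
```

```text
the job is handed in; nothing more can be done
None
the job is handed in; nothing more can be done
```

The job is handed in after about 15 s of robot time. The scanner trigger was squeezed and released, and the yellow clip is held wide open astride the packing card.

- **Trigger:** I squeezed it until it lay flat against the grip. The width stayed at about 37.5 mm from 20 N to 30 N of grip, so it was fully in. A later wrist view shows it sprung back to rest.
- **Clip:** I took the large clip off the bin's near wall, not the small one lying on the table. Its handles were squeezed parallel (25 mm, with 40 N grip) and it was lifted straight off. It looked the same in the gripper before and after the lift, so I saw no sign of slipping.
- **At the card:**
  - The gripper is square to the card to a few tenths of a degree.
  - The card is centred between the jaws to within about 0.5 mm.
  - By calculation the edge is about 17 mm inside the mouth, with the coil about 14 mm above it.
  - The wrist force stayed within noise, so nothing is touching the card.

One check disagreed slightly: the jaw tips appeared about 5 pixels from where I predicted. I read this as the clip sitting roughly 1–2 mm off the middle along the edge, and left it. Nothing I did came into contact with the tin, jar or carton, though I did not re-measure their positions at the end.

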